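# Spare drawer pull from the pocket tray into the drawer

### The arm

A 7-joint arm with a two-finger parallel gripper is mounted at the origin on the work surface. World frame = base frame: x ahead of the robot, y to its left, z up, the work surface at z = 0. Lengths are in m, angles in rad, forces in N, time in s.
With the tool pointing down it reaches from about 0.4 to 0.875 m from the base axis. Payload 19.3 kg.
Tool frame: the origin (TCP) lies on the centre line of the jaws, within the pads' length; the fingertips stand 8 mm ahead of it and the grasp point (between the pads) lies 11 mm behind it (bot.tip_extent is the distance from the TCP to the fingertips, in m); x points along the fingers, y is the direction in which the jaws open and shut, and the axes are right-handed (so a half turn about x gives the same grasp; the last joint's range is limited). The gripper opens to 85 mm and grips with 20 to 120 N. Pads are 22 mm wide; open, the fingers measure 114 mm over their backs; the gripper's body (76 mm by 85 mm) begins 54 mm behind the grasp point. The pads swing forward as they close: fully open they stand 13 mm farther back than shut.
Start: joints at [1.102, 0.521, -0.036, 1.599, 0.021, 1.021, -0.113], TCP at [0.243, -0.576, 0.239] pointing down, gripper open.
Joint ranges: [-2.91, 2.91], [-0.3, 2.13], [-1.5, 1.42], [0.17, 2.43], [-1.26, 4.41], [0.16, 1.93], [-2.52, 2.52]. Speed limits (rad/s): [1.89, 1.89, 2.39, 2.39, 3.01, 3.01, 3.01].

### API

Orientations are given as [roll, pitch, yaw] about the fixed x, y, z axes, in that order (R = Rz(yaw) Ry(pitch) Rx(roll)).
In Python, from workcell import sensors, imaging, order, bot gives the robot as it stands.
- The arm moves only by the tool arm_command, never from a script. Its argument "commands" is a list of rows, each an object of numbers: "dx", "dy", "dz": the shift along the tool's x, y, z in cm; "twist": the turn about the tool's x in rad. A call has 1 to 12 rows; each row is the pose to reach, as a shift and turn from the pose measured when the call began, along the tool's axes at that moment; what a row does not reach only later rows make up. A row lasts 1/12 s, in which the tool goes at most 41.7 mm and 7.16 degrees, less where a joint would pass 70% of its speed; a pose out of reach is approached as far as the arm can. A call with a gripper value outside its range is refused whole. "grip" is the closure, from -1 (fully open) to 1 (shut), set as the call begins (left out, the last holds). The fingers move at their own pace and stop on an object; "squeeze" is the grip in N (left out, the last holds). Time passes only in rows, so rows that repeat a pose let the fingers close. It gives the time, the measured TCP pose, the force and the opening at its end, in the units of the state.
- sensors.observe(): the state, without advancing time (a new reading comes with each control period).
- imaging.grab_frame(name): name is "scene" or "top" or "wrist"; returns the picture (384x512x3 uint8, red, green, blue); there is no depth.
- imaging.camera_info(name): a dict with "fx", "fy", "cx", "cy" (pixels), "dist_coeffs" ([k1, k2, p1, p2, k3] as OpenCV has them; the pictures are not rectified), "origin" and "attitude" of the camera in the world. Camera axes: x right, y down, z forward; pixel columns grow to the right and rows downward; lengths in m; the calibration is good to about 2 mm. A picture is of the moment at which its call begins: read the wrist's pose just before it. camera_info takes no time and is no camera call; for the wrist camera it gives the pose at the moment of the call.
- order.job_done(): hands the job in, once; it reports no verdict.
The state is a dict: "clock": time; "qpos": joint angles; "qd": joint speeds; "joint_efforts": joint torques, N m; "position": TCP position; "tool_rot": TCP orientation; "force": force on the tool from outside, world axes, zero at the start; "moment": the same for the moment, N m; "grip_width": finger opening in m.
Only numpy, scipy, OpenCV 4.12 (cv2) and the standard library are available. Lean on these libraries where they do the work, as an engineer would, in place of code of your own. Each camera call takes 0.05 s, during which the arm holds its last target.

### The job

Pick the oblong wooden drawer pull out of the pocket tray of spare knobs and put it away in the open top drawer of the little drawer unit: lower it in and set it down rather than dropping it from above. Leave the round knob and the square knob in their pockets.

Things in the scene. Friction and masses are not known exactly. Their poses are not given: they have to be found in the camera images.
- pull: Wanted: dark wood drawer pull, round-ended bar from above, 16 g. Head 44 (x) x 20 mm (y), 10 to 26 mm above its underside; foot below it 40 x 16. Origin: centre of underside; x along it, z up. Stands upright, any yaw, in a pocket of a fixed flat white tray, 150 x 150 x 14 mm, on the table. Pocket floors are 4 mm above the table, so its top is 30 mm above the table, 16 mm above the tray's top.
- round_knob: Unwanted: round knob of the same wood, head 28 mm in diameter, 26 mm tall, upright in another pocket of the same tray; leave it there. Origin: centre of its underside, z up. The tray's four pockets (2 x 2, one empty) are each 52 mm square and 10 mm deep, their centres 74 mm apart.
- square_knob: Unwanted: square knob of the same wood, head 26 x 26 mm, 26 mm tall, upright in a third pocket of the same tray; leave it there. Origin: centre of its underside, z up.
- drawer_spot (a point): Point on the floor of the top drawer (open 120 to 145 mm towards the robot, light friction) of a fixed plastic unit at left. x points into the unit, y across, z up. Midway across, 65 mm behind the front wall's inner face, over 45 mm before the unit's top panel. Floor 75 mm above the table; inside 148 mm wide; above the floor: side walls 33 mm, front panel 43, unit top 55. Knob sticks out 35 mm in front.
Mind the look-alikes: they are no part of the job. Leave any blue or purple look-alike of the pull alone.

How it is judged:
On the way, in this order (a step that is already met when the one before it is completed fails the run):
1. the oblong pull is lifted out of the tray in the fingers (underside more than 60 mm above the table) (contact force between pull and the fingers above 0.5 N and height (world z) of pull above 0.06 m), for 0.1 s.
2. the pull, still held, is lowered into the drawer (underside within 40 mm of the drawer's floor) (contact force between pull and the fingers above 0.5 N and x of pull in the frame of drawer_spot between -0.063 and 0.115 m and y of pull in the frame of drawer_spot between -0.072 and 0.072 m and z of pull in the frame of drawer_spot between -0.006 and 0.04 m), for 0.05 s.
At the end, for the whole second after the job is handed in: The oblong pull lies at rest and released inside the top drawer: anywhere within its walls (its origin 63 mm towards the front to 115 mm towards the back of the drawer spot, up to 72 mm to either side), its origin less than 35 mm above the drawer's floor (x of pull in the frame of drawer_spot between -0.063 and 0.115 m and y of pull in the frame of drawer_spot between -0.072 and 0.072 m and z of pull in the frame of drawer_spot between -0.006 and 0.035 m and linear speed of pull below 0.03 m/s); the robot touches nothing.
It fails at once if the round knob or the square knob is taken or knocked out of its place (moved more than 40 mm) (distance of any of round_knob, square_knob from where it was at the start of the episode above 0.04 m).
It also fails if it takes over 38 s, if anything falls off the work surface, if the arm or the gripper's body presses on something with over 40 N, if the wrist force passes 120 N, or if a joint passes its speed limit or range.

## Working session

There is one attempt and no reset: what is moved stays moved. The work goes in short steps, Python scripts to look and compute and a tool call to move; the robot and the scene stay as the last step left them, time stands still between calls to the robot, and variables do not carry over. Pictures are saved under pics/ and viewed, and the job is handed in when it is done.

Besides the shell and the picture viewer there is one more tool, called after ">>>" as name(argument=value, ...) on one line, values as JSON. arm_command: Moves the arm, as the interface text tells. Its arguments: {"type":"object","properties":{"commands":{"type":"array"},"grip":{"type":"number"},"squeeze":{"type":"number"}},"required":["commands"]}

```bash
ls; mkdir -p pics; python3 - <<'E'
from workcell import sensors, imaging, order, bot
import cv2
s=sensors.observe();print(s)
for n in ("scene","top","wrist"):
    im=imaging.grab_frame(n);cv2.imwrite(f"pics/{n}0.png",im[:,:,::-1]);print(n,imaging.camera_info(n))
E
```

```text
pics
{'clock': 0.0, 'qpos': array([ 1.10180467,  0.52201024, -0.03632982,  1.6000109 ,  0.02120671,
        1.02110234, -0.11278192]), 'qd': array([ 9.45007665e-04,  1.45327625e-07,  2.95978301e-04,  8.42780455e-05,
        2.92341957e-04,  2.27701277e-03, -9.81684981e-04]), 'joint_efforts': array([ 3.87241471e-04, -9.27129936e+01,  1.97998300e+00, -3.69930625e+01,
        1.77989923e-02,  8.24909192e-03, -5.30180409e-05]), 'position': array([ 0.2425268 , -0.57566397,  0.23872702]), 'tool_rot': array([-1.49498938,  1.56965074,  2.0454087 ]), 'force': array([ 0.23657304,  0.75786103, -0.51179924]), 'moment': array([ 0.01968011, -0.01246034, -0.00917382]), 'grip_width': 0.08556328359325878}
scene {'fx': 394.656611280182, 'fy': 394.656611280182, 'cx': 252.12836630659626, 'cy': 190.21572553098244, 'dist_coeffs': array([0.04503183, 0.        , 0.        , 0.        , 0.        ]), 'origin': array([ 1.08393724, -0.30045169,  0.62399977]), 'attitude': array([-2.29334163, -0.01123879,  0.96056942])}
top {'fx': 354.73152507920014, 'fy': 354.73152507920014, 'cx': 262.0005253480478, 'cy': 193.47291251975534, 'dist_coeffs': array([4.89446276e-06, 0.00000000e+00, 0.00000000e+00, 0.00000000e+00,
       0.00000000e+00]), 'origin': array([0.53287436, 0.06282704, 0.73713686]), 'attitude': array([-3.04616094, -0.00980793, -1.59622281])}
wrist {'fx': 309.04048110662325, 'fy': 309.04048110662325, 'cx': 255.17138065969976, 'cy': 191.8568086483358, 'dist_coeffs': array([-0.08437039,  0.        ,  0.        ,  0.        ,  0.        ]), 'origin': array([ 0.31938594, -0.54367025,  0.37277959]), 'attitude': array([ 2.81284641e+00,  1.28087350e-03, -1.17251565e+00])}
```

View pics/top0.png

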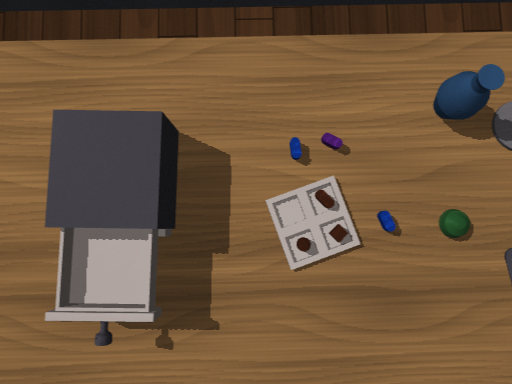

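View pics/scene0.png

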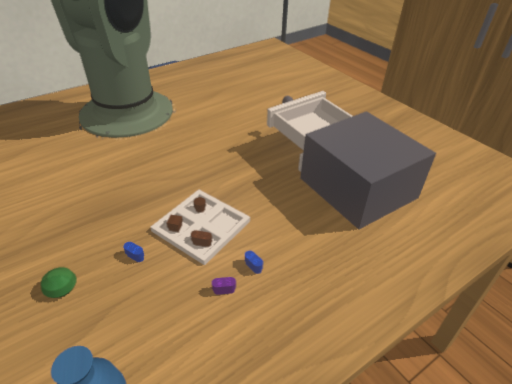

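View pics/wrist0.png

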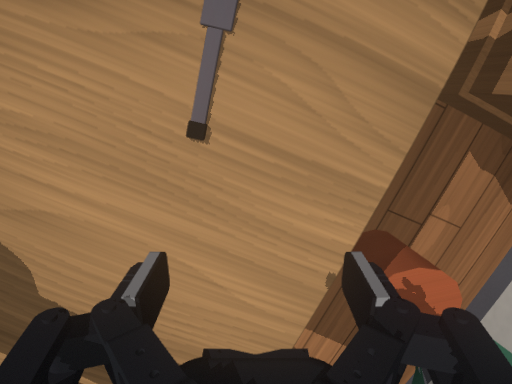

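The top view shows the three brown parts in the tray: an oblong one near (324,199), a square one near (338,233) and a round one near (303,244). Blue look-alikes sit outside it at (296,148) and (387,221), and a purple one at (332,141). The brown oblong at (324,199) is the one that fits the description. The open drawer is at about (108,270).

```bash
cat > h.py <<'E'
from workcell import sensors, imaging, order, bot
import cv2, numpy as np
from scipy.spatial.transform import Rotation as Ro
def R(a): return Ro.from_euler('xyz',a).as_matrix()
def cast(px,ci,z):
    K=np.array([[ci['fx'],0,ci['cx']],[0,ci['fy'],ci['cy']],[0,0,1]])
    u=cv2.undistortPoints(np.array(px,float).reshape(-1,1,2),K,ci['dist_coeffs']).reshape(-1,2)
    d=np.c_[u,np.ones(len(u))]@R(ci['attitude']).T
    o=np.array(ci['origin']); return o+d*((z-o[2])/d[:,2])[:,None]
def proj(P,ci):
    K=np.array([[ci['fx'],0,ci['cx']],[0,ci['fy'],ci['cy']],[0,0,1]])
    Rc=R(ci['attitude']).T
    return cv2.projectPoints(np.array(P,float).reshape(-1,1,3),cv2.Rodrigues(Rc)[0],-Rc@np.array(ci['origin']),K,ci['dist_coeffs'])[0].reshape(-1,2)
def totool(Pw,s):  # world point -> shift in tool axes cm
    return R(s['tool_rot']).T@(np.array(Pw)-s['position'])*100
E
python3 - <<'E'
from h import *
im=cv2.imread('pics/top0.png');ci=imaging.camera_info('top')
x0,y0,x1,y1=255,170,375,280
c=cv2.resize(im[y0:y1,x0:x1],None,fx=6,fy=5.4,interpolation=cv2.INTER_CUBIC)
cv2.imwrite('pics/crop0.png',c)
c=cv2.resize(im[210:350,35:185],None,fx=4,fy=4,interpolation=cv2.INTER_CUBIC)
cv2.imwrite('pics/crop1.png',c)
g=im.max(axis=2)
m=np.zeros_like(g);m[y0:y1,x0:x1]=(g[y0:y1,x0:x1]<95)
n,l,st,ce=cv2.connectedComponentsWithStats(m)
for i in range(1,n):
    if st[i,4]<60: continue
    cn=cv2.findContours((l==i).astype('u1'),0,1)[0][0]
    P=cast(cn.reshape(-1,2),ci,0.028)[:,:2]
    print(st[i],ce[i],cast([ce[i]],ci,.03))
    r=cv2.minAreaRect((P*1000).astype('f4'));print(r)
E
```

```text
[294 179  71  93 333] [336.14114114 242.01201201] [[ 0.50021853 -0.09019163  0.03      ]]
((512.9403076171875, -97.61933898925781), (105.71466827392578, 202.25643920898438), 62.984901428222656)
[315 190  20  19 233] [324.69098712 198.87124464] [[ 0.58643325 -0.07110254  0.03      ]]
((586.864990234375, -71.5916519165039), (43.77276611328125, 22.985721588134766), 43.09482955932617)
[329 224  23  18 211] [339.14218009 233.13744076] [[ 0.51752318 -0.09695392  0.03      ]]
((515.2271728515625, -100.50546264648438), (36.381202697753906, 29.7962589263916), 43.2490234375)
[297 237  15  15 165] [303.67878788 244.08484848] [[ 0.49781793 -0.02568659  0.03      ]]
((497.819580078125, -25.866918563842773), (28.687744140625, 25.59868812561035), 70.2174072265625)
```

View pics/crop0.png

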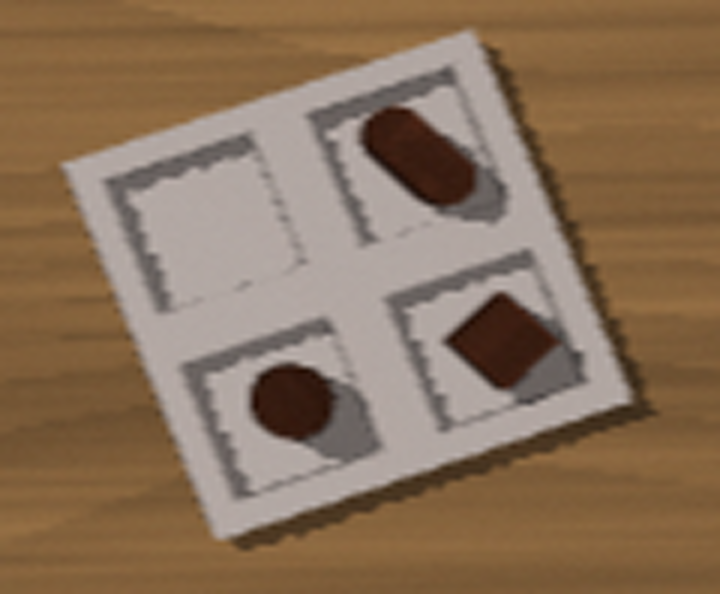

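View pics/crop1.png

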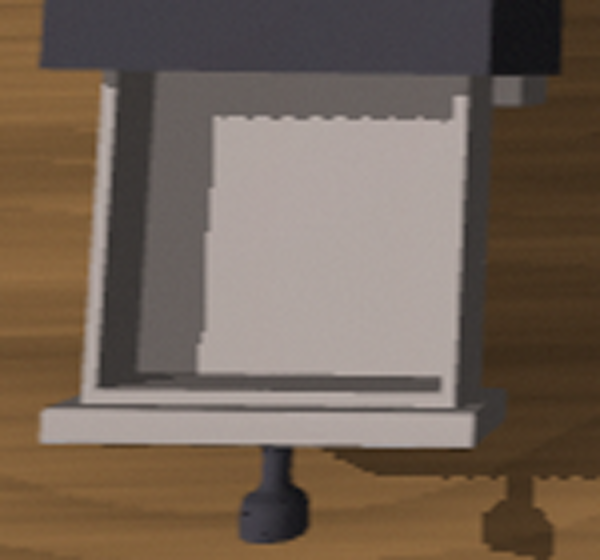

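The crop confirms it: the brown round-ended bar in the upper-right pocket is the pull, with the square knob below it and the round knob at lower left. The drawer's inner rim runs roughly from (100,85) to (470,400) in the second crop.

```bash
python3 - <<'E'
from h import *
im=cv2.imread('pics/top0.png');ci=imaging.camera_info('top');si=imaging.camera_info('scene')
def meas(im,ci,box,z):
    x0,y0,x1,y1=box; b=im.astype(int)
    m=np.zeros(im.shape[:2],'u1'); s=b[y0:y1,x0:x1]
    m[y0:y1,x0:x1]=(s.max(2)<110)&(s[:,:,2]>1.6*s[:,:,0])
    n,l,st,ce=cv2.connectedComponentsWithStats(m)
    i=1+st[1:,4].argmax(); ys,xs=np.where(l==i)
    P=cast(np.c_[xs,ys],ci,z)[:,:2]; c=P.mean(0); w,v=np.linalg.eigh(np.cov(P.T))
    print(st[i],c,np.sqrt(w)*4,np.degrees(np.arctan2(v[1,1],v[0,1])))
meas(im,ci,(308,182,348,216),.03)
for nm,b in (('sq',(322,220,352,252)),('rd',(290,234,318,256))): meas(im,ci,b,.03)
sc=cv2.imread('pics/scene0.png')
meas(sc,si,(188,228,216,248),.024)
def c1(p): return (35+(p[0]+.5)/4-.5,210+(p[1]+.5)/4-.5)
for nm,p,z in (('inner front L',(97,388),.108),('inner front R',(442,390),.108),('inner front R floor',(440,376),.075),('sideL top',(92,240),.108),('sideR top',(460,240),.108),('panelL',(40,425),.118),('panelR',(475,428),.118),('panel inner edge',(270,405),.118),('unit front top',(42,68),.13),('unit front topR',(492,72),.13),('floorL back',(155,72),.075),('floorfront L',(136,373),.075),('floor R front',(440,376),.075),('knob',(272,530),.09)):
    print(nm,cast([c1(p)],ci,z)[0])
s=sensors.observe(); print(R(s['tool_rot'])); print([a for a in dir(bot) if a[0]!='_'],bot.tip_extent)
E
```

```text
[316 190  18  18 204] [ 0.58706958 -0.07077972] [0.02315288 0.04580265] -135.91485429793693
[330 224  18  18 171] [ 0.51836539 -0.09524236] [0.02945504 0.03049733] 49.52628181674006
[297 238  13  13 140] [ 0.49817995 -0.02485042] [0.02569281 0.0271008 ] -142.88544856371323
[191 231  21  15 229] [ 0.5923468 -0.0734854] [0.03715252 0.04676573] -156.73137362486423
inner front L [0.40608024 0.40929142 0.108     ]
inner front R [0.40116664 0.26149067 0.108     ]
inner front R floor [0.40047925 0.27285196 0.075     ]
sideL top [0.4688345  0.41325426 0.108     ]
sideR top [0.46460358 0.25405837 0.108     ]
panelL [0.39352057 0.4272538  0.118     ]
panelR [0.38720027 0.24432977 0.118     ]
panel inner edge [0.39907081 0.33081309 0.118     ]
unit front top [0.54341921 0.42414333 0.13      ]
unit front topR [0.53689946 0.23415336 0.13      ]
floorL back [0.54121319 0.40491954 0.075     ]
floorfront L [0.40557694 0.41009063 0.075     ]
floor R front [0.40047925 0.27285196 0.075     ]
knob [0.33955994 0.34113435 0.09      ]
[[-4.17452097e-04  3.88278867e-01 -9.21541832e-01]
 [ 8.15477759e-04 -9.21541473e-01 -3.88279085e-01]
 [-9.99999580e-01 -9.13584786e-04  6.80666406e-05]]
['IKError', 'tip_extent'] 0.008
```

>>> arm_command(commands=[{"dx": 0, "dy": -2.2, "dz": -3.4, "twist": 0}, {"dx": 0, "dy": -4.4, "dz": -6.8, "twist": 0}, {"dx": 0, "dy": -6.6, "dz": -10.2, "twist": -0.05}, {"dx": 0, "dy": -8.8, "dz": -13.6, "twist": -0.1}, {"dx": 0, "dy": -11, "dz": -17, "twist": -0.15}, {"dx": 0, "dy": -13.2, "dz": -20.4, "twist": -0.2}, {"dx": 0, "dy": -15.4, "dz": -23.8, "twist": -0.25}, {"dx": 0, "dy": -17.6, "dz": -27.2, "twist": -0.3}, {"dx": 0, "dy": -19.8, "dz": -30.6, "twist": -0.34}, {"dx": 0, "dy": -22, "dz": -34, "twist": -0.37}, {"dx": 0, "dy": -24.2, "dz": -37.4, "twist": -0.37}, {"dx": 0, "dy": -26.4, "dz": -40.8, "twist": -0.37}], grip=-1)

```text
clock: 1.15
position: [0.5167, -0.1723, 0.2391]
tool_rot: [-1.764, 1.57, 2.146]
force: [1.8, -0.9, -0.1]
grip_width: 0.0854
```

```bash
python3 - <<'E'
from h import *
s=sensors.observe(); print(s['clock'],s['position'],totool([.587,-.071,.14],s)); y=R(s['tool_rot'])[:,1];print(np.degrees(np.arctan2(y[1],y[0])))
E
```

```text
1.15 [ 0.51670224 -0.17228791  0.23907322] [  9.91136097  -2.38451936 -12.09314573]
-45.953463222984794
```

>>> arm_command(commands=[{"dx": 2.5, "dy": -0.8, "dz": -4}, {"dx": 5, "dy": -1.6, "dz": -8}, {"dx": 7.5, "dy": -2.4, "dz": -12.1}, {"dx": 9.9, "dy": -2.4, "dz": -12.1}, {"dx": 9.9, "dy": -2.4, "dz": -12.1}, {"dx": 9.9, "dy": -2.4, "dz": -12.1}, {"dx": 9.9, "dy": -2.4, "dz": -12.1}], grip=-0.05)

```text
validation failed for argument at $.co...
```

```bash
python3 - <<'E'
from h import *
s=sensors.observe(); print(s['clock'],s['position'],s['grip_width']); y=R(s['tool_rot'])[:,1];print(np.degrees(np.arctan2(y[1],y[0])))
ci=imaging.camera_info('wrist')
im=imaging.grab_frame('wrist');cv2.imwrite("pics/wrist1.png",im[:,:,::-1]);print(proj([[.587,-.071,.03]],ci))
E
```

```text
1.15 [ 0.51670224 -0.17228791  0.23907322] 0.0853766331777263
-45.953463222984794
[[232.11676476  49.88464266]]
```

View pics/wrist1.png

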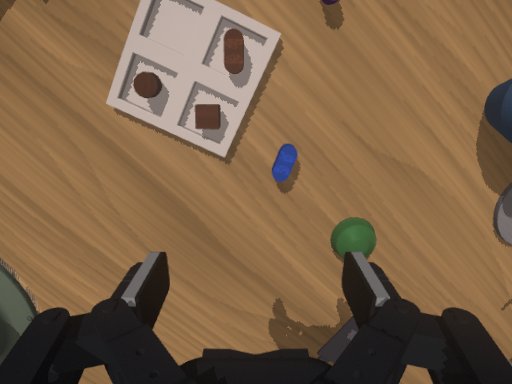

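The move was refused, probably because a row left out `twist`. The wrist picture shows the pull at (234,51). My estimate projects to (232,50), so they agree, and the bar stands upright in the image, so the yaw is aligned.

>>> arm_command(commands=[{"dx": 2.5, "dy": -0.8, "dz": -4, "twist": 0}, {"dx": 5, "dy": -1.6, "dz": -8, "twist": 0}, {"dx": 7.5, "dy": -2.4, "dz": -12.1, "twist": 0}, {"dx": 9.9, "dy": -2.4, "dz": -12.1, "twist": 0}, {"dx": 9.9, "dy": -2.4, "dz": -12.1, "twist": 0}, {"dx": 9.9, "dy": -2.4, "dz": -12.1, "twist": 0}, {"dx": 9.9, "dy": -2.4, "dz": -12.1, "twist": 0}], grip=-0.05)

```text
clock: 1.78
position: [0.5905, -0.0628, 0.1409]
tool_rot: [-2.696, 1.567, 1.222]
force: [-0.2, -0.1, 1.1]
grip_width: 0.0449
```

```bash
python3 - <<'E'
from h import *
s=sensors.observe(); print(s['clock'],s['position'],s['grip_width']); y=R(s['tool_rot'])[:,1];print(np.degrees(np.arctan2(y[1],y[0])))
ci=imaging.camera_info('wrist')
im=imaging.grab_frame('wrist');cv2.imwrite("pics/wrist2.png",im[:,:,::-1]);print(proj([[.587,-.071,.03]],ci))
b=im.astype(int);m=((b.max(2)<110)&(b[:,:,0]>1.6*b[:,:,2])).astype('u1')
n,l,st,ce=cv2.connectedComponentsWithStats(m)
for i in range(1,n):
    if st[i,4]<150: continue
    ys,xs=np.where(l==i);P=cast(np.c_[xs,ys],ci,.03)[:,:2];w,v=np.linalg.eigh(np.cov(P.T))
    print(st[i],P.mean(0),np.sqrt(w)*4,np.degrees(np.arctan2(v[1,1],v[0,1])))
E
```

```text
1.7833 [ 0.59049389 -0.06277639  0.14092468] 0.04485512171307866
-45.528820554538704
[[259.44353919 201.23945399]]
[   0    0  131  127 9549] [0.56062276 0.13513536] [0.07228782 0.12039239] 170.88935062952567
[ 285   58   48   56 1177] [ 0.6786625 -0.0343332] [0.02189848 0.04445414] -179.74360128043062
[363 118  30  47 486] [ 0.68604871 -0.10760297] [0.01629558 0.03508313] 83.57797766157843
[ 250  173   23   52 1039] [ 0.58903335 -0.07027399] [0.02049361 0.04980518] -136.16974579126102
[246 212  55  91 348] [ 0.55585362 -0.1188835 ] [0.00404586 0.12012643] -161.22762345678785
[140 214  28  34 659] [ 0.50004857 -0.02480075] [0.02500763 0.03154343] -147.5622155981928
[213 247  28  35 925] [ 0.52252132 -0.09306917] [0.02850938 0.04130656] -140.39555729805446
[ 259  283   52   71 1838] [ 0.50687497 -0.1789825 ] [0.04844773 0.0861512 ] 62.35978568437808
[352 346  18  38 327] [ 0.52852141 -0.27855991] [0.01774823 0.07099341] 47.78601174738786
```

View pics/wrist2.png

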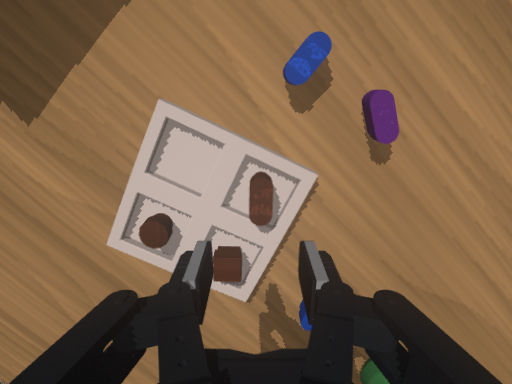

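The wrist picture shows the pull at (261,198), between the jaw lines, with the fingertips at about (201,243) and (307,243). Next I'll check where the calibrated tip positions project, then work out the descent.

```bash
python3 - <<'E'
from h import *
ci=imaging.camera_info('wrist')
s=sensors.observe(); T=R(s['tool_rot']);p=s['position']; print(s['clock'],p, totool([.588,-.0708,.05],s))
for e in (-.004,0,.008,.016,.02): print(e,proj([p+T@[e,.0225,-.011],p+T@[e,-.0225,-.011],p+T@[e,.0225,.011],p+T@[e,-.0225,.011]],ci).round())
E
```

```text
1.8333 [ 0.59071961 -0.06331086  0.14164716] [9.16117188 0.35124329 0.75921438]
-0.004 [[302. 247.]
 [208. 247.]
 [300. 286.]
 [210. 286.]]
0 [[301. 243.]
 [209. 243.]
 [299. 281.]
 [211. 281.]]
0.008 [[299. 236.]
 [211. 236.]
 [297. 273.]
 [213. 273.]]
0.016 [[297. 229.]
 [213. 229.]
 [295. 264.]
 [215. 264.]]
0.02 [[296. 226.]
 [214. 226.]
 [294. 261.]
 [216. 261.]]
```

```bash
python3 - <<'E'
import cv2
im=cv2.imread('pics/wrist2.png'); cv2.imwrite('pics/c2.png',cv2.resize(im[220:340,150:350],None,fx=4,fy=4,interpolation=cv2.INTER_CUBIC))
E
```

```text
(no output)
```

View pics/c2.png

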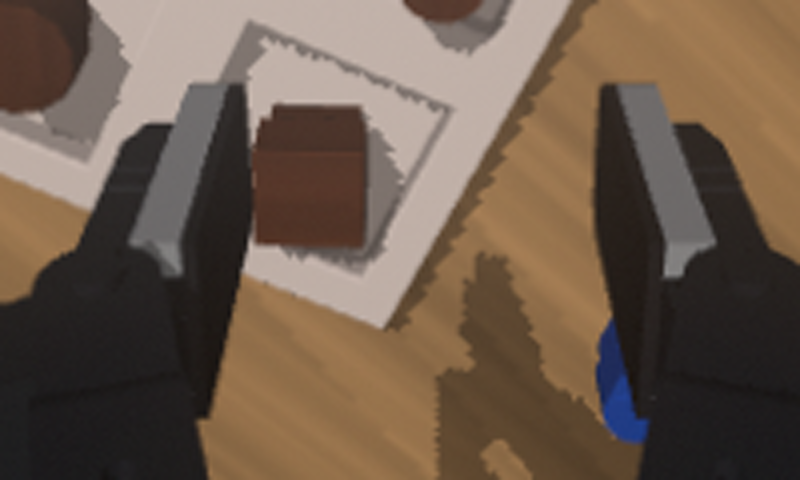

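>>> arm_command(commands=[{"dx": 0, "dy": 0.35, "dz": 0.75, "twist": 0}, {"dx": 3, "dy": 0.35, "dz": 0.75, "twist": 0}, {"dx": 6, "dy": 0.35, "dz": 0.75, "twist": 0}, {"dx": 8.5, "dy": 0.35, "dz": 0.75, "twist": 0}, {"dx": 8.5, "dy": 0.35, "dz": 0.75, "twist": 0}, {"dx": 8.5, "dy": 0.35, "dz": 0.75, "twist": 0}, {"dx": 8.5, "dy": 0.35, "dz": 0.75, "twist": 0}, {"dx": 8.5, "dy": 0.35, "dz": 0.75, "twist": 0}])

```text
clock: 2.5
position: [0.5891, -0.0714, 0.0588]
tool_rot: [2.887, 1.564, 0.519]
force: [1.2, 0.0, 0.9]
grip_width: 0.0449
```

```bash
python3 - <<'E'
from h import *
s=sensors.observe(); print(s['clock'],s['position'],s['force']);print(totool([.588,-.0708,.0235],s))
T=R(s['tool_rot']);print(T[:,0],np.degrees(np.arctan2(T[1,1],T[0,1])))
im=imaging.grab_frame('wrist');cv2.imwrite("pics/wrist3.png",im[:,:,::-1])
E
```

```text
2.5 [ 0.58906735 -0.07144001  0.05879535] [1.16352957 0.00689873 0.8921299 ]
[ 3.5290714  -0.12610147  0.05345202]
[ 0.00556974  0.00318507 -0.99997942] -45.62868678387566
```

View pics/wrist3.png

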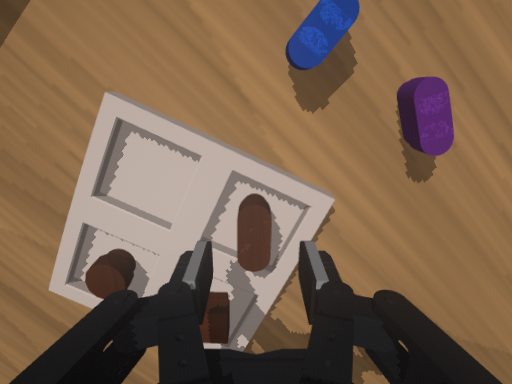

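The bar, spanning about (254,195) to (254,270), is centred between the jaws, whose midline is at column 255. I'll descend and close.

>>> arm_command(commands=[{"dx": 1.8, "dy": -0.1, "dz": 0.05, "twist": 0}, {"dx": 3.5, "dy": -0.1, "dz": 0.05, "twist": 0}, {"dx": 3.5, "dy": -0.1, "dz": 0.05, "twist": 0}, {"dx": 3.5, "dy": -0.1, "dz": 0.05, "twist": 0}, {"dx": 3.5, "dy": -0.1, "dz": 0.05, "twist": 0}, {"dx": 3.5, "dy": -0.1, "dz": 0.05, "twist": 0}])

```text
clock: 3.05
position: [0.5888, -0.0709, 0.0248]
tool_rot: [2.789, 1.563, 0.422]
force: [0.4, -0.3, -0.0]
grip_width: 0.0448
```

>>> arm_command(commands=[{"dx": 0, "dy": 0, "dz": 0, "twist": 0}, {"dx": 0, "dy": 0, "dz": 0, "twist": 0}, {"dx": 0, "dy": 0, "dz": 0, "twist": 0}, {"dx": 0, "dy": 0, "dz": 0, "twist": 0}, {"dx": 0, "dy": 0, "dz": 0, "twist": 0}, {"dx": 0, "dy": 0, "dz": 0, "twist": 0}, {"dx": 0, "dy": 0, "dz": 0, "twist": 0}, {"dx": 0, "dy": 0, "dz": 0, "twist": 0}], grip=1, squeeze=30)

```text
clock: 3.72
position: [0.5893, -0.071, 0.0257]
tool_rot: [2.708, 1.562, 0.341]
force: [-1.9, -0.7, 10.4]
grip_width: 0.0189
```

>>> arm_command(commands=[{"dx": -0.5, "dy": 0, "dz": 0, "twist": 0}, {"dx": -1.5, "dy": 0, "dz": 0, "twist": 0}, {"dx": -3.5, "dy": 0, "dz": 0, "twist": 0}, {"dx": -6, "dy": 0, "dz": 0, "twist": 0}, {"dx": -9, "dy": 0, "dz": 0, "twist": 0}, {"dx": -12, "dy": 0, "dz": 0, "twist": 0}, {"dx": -15, "dy": 0, "dz": 0, "twist": 0}, {"dx": -15, "dy": 0, "dz": 0, "twist": 0}, {"dx": -15, "dy": 0, "dz": 0, "twist": 0}])

```text
clock: 4.47
position: [0.5889, -0.0715, 0.1781]
tool_rot: [2.574, 1.559, 0.207]
force: [-0.2, 0.5, -0.3]
grip_width: 0.0192
```

```bash
python3 - <<'E'
from h import *
s=sensors.observe(); print(s['clock'],s['position'],s['force'],s['grip_width'])
T=R(s['tool_rot']);print(T.round(4),np.degrees(np.arctan2(T[1,1],T[0,1])))
print('to (0.472,0.335,z)',totool([.472,.335,s['position'][2]],s))
im=imaging.grab_frame('wrist');cv2.imwrite("pics/wrist4.png",im[:,:,::-1])
im=imaging.grab_frame('scene');cv2.imwrite("pics/scene4.png",im[:,:,::-1])
E
```

```text
4.4667 [ 0.58886668 -0.07154953  0.17814135] [-0.22662997  0.45174122 -0.26588077] 0.019157371821301342
[[ 0.0118  0.6992 -0.7149]
 [ 0.0025 -0.7149 -0.6992]
 [-0.9999  0.0065 -0.0102]] -45.637821609038525
to (0.472,0.335,z) [ -0.03729975 -37.23606204 -20.0718137 ]
```

View pics/wrist4.png

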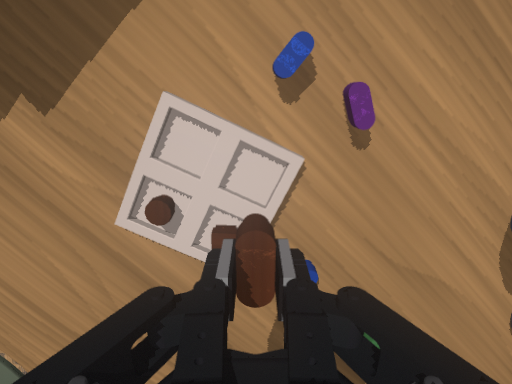

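View pics/scene4.png

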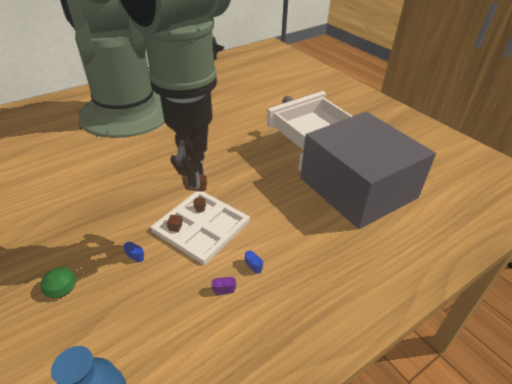

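The pull is held (opening 19 mm), the upper-right pocket is empty, and the other two knobs are still in place. The wrist view shows the pull between the pads at (255,260). Now to carry it above the drawer.

>>> arm_command(commands=[{"dx": -2, "dy": -1, "dz": -0.5, "twist": 0}, {"dx": -4, "dy": -4, "dz": -2, "twist": 0}, {"dx": -4, "dy": -7.5, "dz": -4, "twist": 0}, {"dx": -4, "dy": -11, "dz": -5.8, "twist": 0}, {"dx": -4, "dy": -14.5, "dz": -7.6, "twist": 0}, {"dx": -4, "dy": -18, "dz": -9.4, "twist": 0}, {"dx": -4, "dy": -21.5, "dz": -11.2, "twist": 0}, {"dx": -4, "dy": -25, "dz": -13, "twist": 0}, {"dx": -4, "dy": -28.5, "dz": -14.8, "twist": 0}, {"dx": -4, "dy": -32, "dz": -16.6, "twist": 0}, {"dx": -4, "dy": -35, "dz": -18.2, "twist": 0}, {"dx": -4, "dy": -37.7, "dz": -19.6, "twist": 0}])

```text
clock: 5.57
position: [0.4622, 0.3371, 0.2148]
tool_rot: [2.705, 1.564, 0.339]
force: [0.9, 1.0, -0.1]
grip_width: 0.0192
```

>>> arm_command(commands=[{"dx": 0, "dy": 0, "dz": 0, "twist": 0}, {"dx": 0, "dy": 0, "dz": 0, "twist": 0}, {"dx": 0, "dy": 0, "dz": 0, "twist": 0}])

```text
clock: 5.82
position: [0.4621, 0.3362, 0.2138]
tool_rot: [2.496, 1.566, 0.13]
force: [0.7, -0.9, 0.5]
grip_width: 0.019
```

```bash
python3 - <<'E'
from h import *
s=sensors.observe(); print(s['clock'],s['position'],s['force'],s['grip_width'])
T=R(s['tool_rot']);print(T.round(4))
print(totool([.465,.335,.14],s))
im=imaging.grab_frame('wrist');cv2.imwrite("pics/wrist5.png",im[:,:,::-1])
im=imaging.grab_frame('scene');cv2.imwrite("pics/scene5.png",im[:,:,::-1])
E
```

```text
5.8167 [0.46209624 0.33620441 0.21384315] [ 0.6987469  -0.87086057  0.45610286] 0.01903346495563935
[[ 4.900e-03  7.004e-01 -7.137e-01]
 [ 6.000e-04 -7.138e-01 -7.004e-01]
 [-1.000e+00  2.900e-03 -3.900e-03]]
[ 7.38556012  0.26756975 -0.09402232]
```

View pics/wrist5.png

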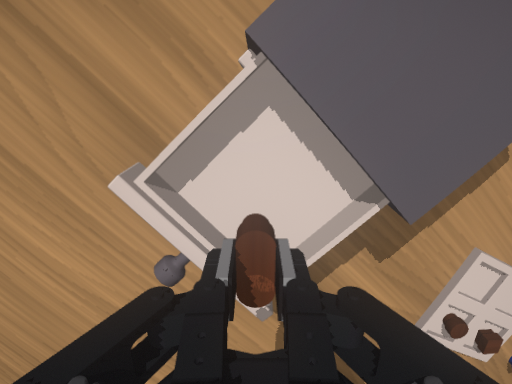

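View pics/scene5.png

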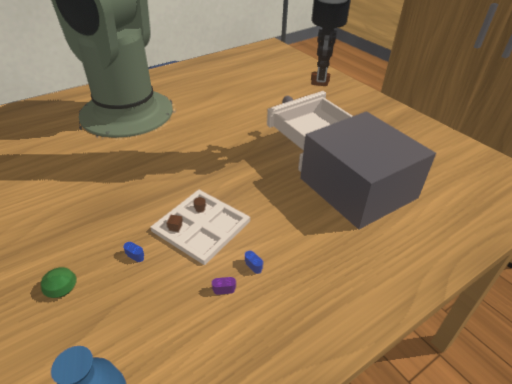

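The wrist view shows the drawer floor corners at about (180,190), (268,105) and (355,190). I'll check those corners against the wrist calibration before lowering.

```bash
python3 - <<'E'
from h import *
s=sensors.observe();ci=imaging.camera_info('wrist')
print('casts z=.108', [cast([p],ci,.108)[0].round(4) for p in ((145,182),(265,65),(383,205),(248,262))])
print('unit front corners z=.13',[cast([p],ci,.13)[0].round(4) for p in ((250,45),(410,222))])
print('spot px',proj([[.468,.335,.075]],ci))
for z in (.15,.0967): print(totool([.468,.335,z],s))
E
```

```text
casts z=.108 [array([0.4072, 0.4073, 0.108 ]), array([0.5393, 0.3998, 0.108 ]), array([0.5315, 0.2509, 0.108 ]), array([0.4125, 0.295 , 0.108 ])]
unit front corners z=.13 [array([0.5397, 0.4151, 0.13  ]), array([0.5371, 0.2365, 0.13  ])]
spot px [[259.14428171 178.85640486]]
[ 6.44053383  0.38503561 -0.30253437]
[11.77044272  0.36769251 -0.27664135]
```

The wrist casts agree with the top view to within a few mm (front inner face x≈0.405, unit front x≈0.538, y centre ≈0.333). Lowering.

>>> arm_command(commands=[{"dx": 1, "dy": 0.4, "dz": -0.3, "twist": 0}, {"dx": 3, "dy": 0.4, "dz": -0.3, "twist": 0}, {"dx": 5, "dy": 0.4, "dz": -0.3, "twist": 0}, {"dx": 7, "dy": 0.4, "dz": -0.3, "twist": 0}, {"dx": 9, "dy": 0.4, "dz": -0.3, "twist": 0}, {"dx": 10, "dy": 0.4, "dz": -0.3, "twist": 0}, {"dx": 10.5, "dy": 0.4, "dz": -0.3, "twist": 0}, {"dx": 10.8, "dy": 0.4, "dz": -0.3, "twist": 0}, {"dx": 10.8, "dy": 0.4, "dz": -0.3, "twist": 0}, {"dx": 10.8, "dy": 0.4, "dz": -0.3, "twist": 0}])

```text
clock: 6.75
position: [0.4687, 0.3351, 0.1071]
tool_rot: [2.617, 1.564, 0.25]
force: [0.5, -0.7, 0.0]
grip_width: 0.0189
```

```bash
python3 - <<'E'
from h import *
s=sensors.observe(); print(s['clock'],s['position'],s['force'],s['grip_width'])
print(totool([.468,.335,.0967],s))
im=imaging.grab_frame('wrist');cv2.imwrite("pics/wrist6.png",im[:,:,::-1])
E
```

```text
6.75 [0.46870947 0.3350961  0.10712448] [ 0.47247084 -0.65735935  0.04454965] 0.018948258034892775
[ 1.04194502 -0.04623747  0.06353057]
```

View pics/wrist6.png

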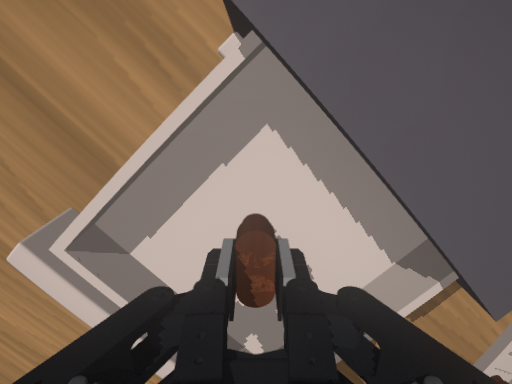

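The pull, at (256,260), is inside the drawer walls. I'll take the last centimetre slowly and watch the force.

>>> arm_command(commands=[{"dx": 0.3, "dy": 0, "dz": 0, "twist": 0}, {"dx": 0.6, "dy": 0, "dz": 0, "twist": 0}, {"dx": 0.8, "dy": 0, "dz": 0, "twist": 0}, {"dx": 0.9, "dy": 0, "dz": 0, "twist": 0}, {"dx": 0.9, "dy": 0, "dz": 0, "twist": 0}, {"dx": 0.9, "dy": 0, "dz": 0, "twist": 0}])

```text
clock: 7.3
position: [0.4687, 0.3352, 0.0982]
tool_rot: [2.622, 1.564, 0.255]
force: [0.1, -1.3, -0.7]
grip_width: 0.019
```

>>> arm_command(commands=[{"dx": 0.1, "dy": 0, "dz": 0, "twist": 0}, {"dx": 0.15, "dy": 0, "dz": 0, "twist": 0}, {"dx": 0.15, "dy": 0, "dz": 0, "twist": 0}, {"dx": 0.15, "dy": 0, "dz": 0, "twist": 0}])

```text
clock: 7.63
position: [0.4688, 0.3352, 0.0968]
tool_rot: [2.628, 1.564, 0.26]
force: [0.5, -0.1, 2.1]
grip_width: 0.0196
```

>>> arm_command(commands=[{"dx": 0.1, "dy": 0, "dz": 0, "twist": 0}, {"dx": 0.1, "dy": 0, "dz": 0, "twist": 0}, {"dx": 0.1, "dy": 0, "dz": 0, "twist": 0}])

```text
clock: 7.88
position: [0.4696, 0.3352, 0.0967]
tool_rot: [2.628, 1.562, 0.26]
force: [-0.6, -3.7, 14.9]
grip_width: 0.019
```

The pull is on the drawer floor (contact force 15 N). Now open the jaws modestly, to about 45 mm.

>>> arm_command(commands=[{"dx": -0.05, "dy": 0, "dz": 0, "twist": 0}, {"dx": -0.05, "dy": 0, "dz": 0, "twist": 0}, {"dx": -0.05, "dy": 0, "dz": 0, "twist": 0}, {"dx": -0.05, "dy": 0, "dz": 0, "twist": 0}, {"dx": -0.05, "dy": 0, "dz": 0, "twist": 0}, {"dx": -0.05, "dy": 0, "dz": 0, "twist": 0}], grip=0)

```text
clock: 8.38
position: [0.4696, 0.3352, 0.0971]
tool_rot: [2.621, 1.562, 0.254]
force: [-0.2, -0.4, 0.5]
grip_width: 0.0429
```

>>> arm_command(commands=[{"dx": -0.5, "dy": 0, "dz": 0, "twist": 0}, {"dx": -1.5, "dy": 0, "dz": 0, "twist": 0}, {"dx": -3, "dy": 0, "dz": 0, "twist": 0}, {"dx": -6, "dy": 0, "dz": 0, "twist": 0}, {"dx": -9, "dy": 0, "dz": 0, "twist": 0}, {"dx": -12, "dy": 0, "dz": 0, "twist": 0}, {"dx": -15, "dy": 0, "dz": 0, "twist": 0}, {"dx": -15, "dy": 0, "dz": 0, "twist": 0}, {"dx": -15, "dy": 0, "dz": 0, "twist": 0}])

```text
clock: 9.13
position: [0.4688, 0.3353, 0.2494]
tool_rot: [2.731, 1.559, 0.363]
force: [0.8, -0.2, 0.0]
grip_width: 0.0424
```

```bash
python3 - <<'E'
from h import *
s=sensors.observe(); print(s['clock'],s['position'],s['force'],s['grip_width'])
ci=imaging.camera_info('wrist')
im=imaging.grab_frame('wrist');cv2.imwrite("pics/wrist7.png",im[:,:,::-1])
print(proj([[.4696,.3352,.101]],ci))
im=imaging.grab_frame('scene');cv2.imwrite("pics/scene7.png",im[:,:,::-1])
E
```

```text
9.1333 [0.46880002 0.33530747 0.2493848 ] [ 0.76709697 -0.17594385  0.0032341 ] 0.04235019758635004
[[255.08155155 180.0030107 ]]
```

View pics/wrist7.png

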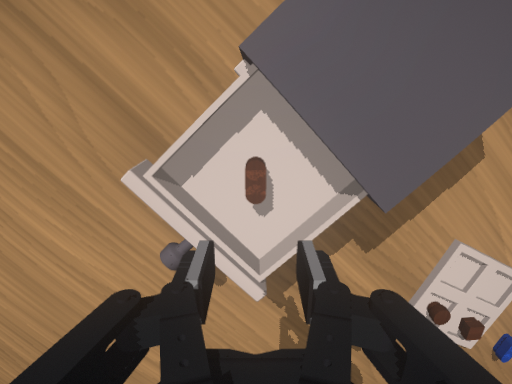

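View pics/scene7.png

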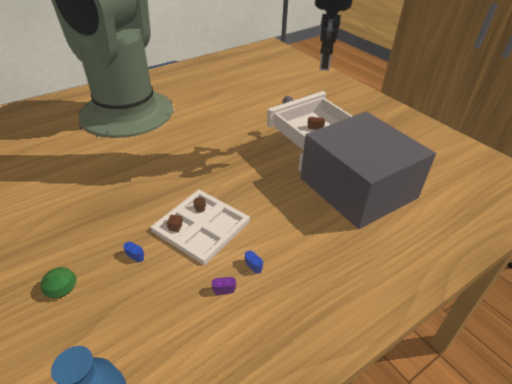

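The pull stands upright mid-drawer at wrist pixel (256,180), where (255,180) was expected. The gripper is well clear, and the round and square knobs are still in their pockets.

```bash
python3 -c "
from workcell import order; print(order.job_done())"
```

```text
the job is handed in; nothing more can be done
None
```

The oblong pull is in the open top drawer: I lowered it in, set it on the floor, released it and backed the gripper off. I handed the job in at about 9.2 s on the robot's clock; no verdict came back.

- **Last checks:** the wrist view shows the pull upright mid-drawer at pixel (256,180), against (255,180) predicted. It is about at the drawer spot, with the TCP at about (0.469, 0.335) on release. The gripper is about 15 cm above its release height with no external force showing, and the round and square knobs and the blue and purple look-alikes look unmoved.
- **Things that disagreed:**
  - One move was refused before it ran, I think because a row left out `twist`; I re-sent it.
  - The top and wrist estimates of the pull differed by about 2 mm.
  - A rougher estimate from the scene view was about 5 mm off, and I did not use it.
  - The force readings peaked at 10 N as the jaws closed on the pull and 15 N as it touched the drawer floor, well under the limits.

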